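# Turn the bread slice on the griddle with the turner

### The job

The slice of bread on the griddle is done underneath: pick up the turner by its handle, work its blade under the slice and turn the slice over so that it lies flat on the griddle plate with its other face down. Use only the turner on the slice, never the gripper, and keep the slice low over the griddle; then lay the turner down again on the worktop, clear of the griddle, leaving the mug, jar and shaker where they stand.

Things in the scene. Friction and masses are not known exactly. Their poses are not given: they have to be found in the camera images.
- griddle: table-top griddle, fixed, 239 (x) x 259 (y) mm: dark plate on a black base. Origin on the worktop under its centre; x away from its front dial, y left, z up. Flat plate at z = 34 mm, 215 (x) x 235 (y) inside an upright rim 12 mm wide all round, rim top z = 46. A carrying grip at each y end, below plate level, reaches y = +-143; the dial reaches x = -133
- slice: stiff slice of bread, about 0.07 kg, 95 x 95 x 16 mm, loose on the plate; end at x = +47.5 slightly domed, other sides straight; edges of both faces bevelled 4 mm at 45 degrees, so a thin blade rides in under it once it is pushed against the rim. Origin at the centre of the toasted striped face (down at start); z points to the pale face (up at start, down when turned)
- turner: griddle turner, loose, 0.17 kg, lying right of the griddle, handle toward the robot. Origin: underside of the blade's rear edge, centre; x to the tip, z up. Flat steel blade x 0 to 95 mm, y +-42.5, 2 mm thick. A cranked neck rises to a straight handle parallel to x, axis at z = 55, x = -50 to -175. Balances over the blade (mass centre x about 25), handle in the air
- turner_tip (a point): middle of the front edge of the turner's blade, on its underside (turner x = 95 mm, z = 0). An upright wall stands right of the turner, at y = -0.35 m: keep the arm clear of it. The neck meets the blade's top at turner x = 15 mm, so do not drive the slice farther back than that
- turner_grip (a point): on the handle's axis (turner x = -75 mm, z = 55 mm), 25 mm behind the handle's front end: a good place to grip. The handle is eight-sided, 24 mm across flats: pinch its two upright flats, or the flats at 45 degrees either way. Grip firmly: a quick turn or a hard push can make the handle tilt a little in the fingers
- mug: two-tone mug 90 x 122 x 107 mm, behind the griddle under a wall cabinet (underside 460 mm above the worktop, front about 0.63 m ahead of the robot: keep the arm clear of it); origin at the centre of its underside; to be left alone
- honey_jar: glass jar with a screw lid 58 x 62 x 86 mm, standing behind the griddle; origin at the centre of its underside; to be left alone
- salt_shaker: shaker 44 x 44 x 90 mm, standing behind the griddle; origin at the centre of its underside; to be left alone

How it is judged:
On the way, in this order (a step that is already met when the one before it is completed fails the run):
1. the slice is raised off its face by the turner (z of slice in the frame of griddle above 0.055 m and contact force between slice and turner above 0.05 N), for 0.02 s.
2. the slice lies turned over, flat on the plate (angle between slice's own z axis and vertical above 3 rad and z of slice in the frame of griddle below 0.056 m and contact force between slice and griddle above 0.1 N), for 0.2 s.
At the end, for the whole second after the job is handed in: the slice lies flat on the griddle plate inside the rim with its pale face down (within 0.14 rad of level, within 6 mm of plate height) and at rest; the turner lies at rest on the worktop, released, touching neither griddle nor slice (angle between slice's own z axis and vertical above 3 rad and z of slice in the frame of griddle between 0.045 and 0.056 m and linear speed of each of slice, turner below 0.02 m/s and height (world z) of turner between -0.01 and 0.09 m and contact force between turner and griddle below 0.05 N and contact force between turner and slice below 0.05 N).
It fails at once if the gripper or arm touches the slice (contact force between any of the fingers, the arm and slice above 0.3 N).
It fails at once if the slice falls off the griddle (height (world z) of slice below 0.025 m).
It fails at once if the slice is tossed or lifted to more than 20 cm above the worktop (height (world z) of slice above 0.2 m).
It fails at once if the mug, jar or shaker is displaced by more than 2 cm (distance of any of mug, honey_jar, salt_shaker from where it was at the start of the episode above 0.02 m).
It also fails if it takes over 72 s, if anything falls off the work surface, if the arm or the gripper's body presses on something with over 40 N, if the wrist force passes 120 N, or if a joint passes its speed limit or range.

### The arm

A 6-joint arm with a two-finger parallel gripper is mounted at the origin on a cart in front of the work surface, level with it; the furniture and walls round the work are solid. World frame = base frame: x ahead of the robot, y to its left, z up, the work surface at z = 0. Lengths are in m, angles in rad, forces in N, time in s.
With the tool pointing down it reaches from about 0.35 to 0.775 m from the base axis. Payload 5.5 kg.
Tool frame: the origin (TCP) lies midway between the tips of the shut fingers; the grasp point (between the pads) lies 19 mm behind it; z points along the fingers, y is the line along which they close (so a half turn about z gives the same grasp; the last joint's range is limited). The gripper opens to 85 mm and grips with 20 to 120 N. Pads are 22 mm wide; open, the fingers measure 114 mm over their backs; the gripper's body (76 mm by 85 mm) begins 54 mm behind the grasp point. The pads swing forward as they close: fully open they stand 13 mm farther back than shut.
Start: joints at [0.974, 0.313, 0.046, 1.304, 0, 1.431], TCP at [0.254, 0.516, 0.231] pointing down, gripper open.
Joint ranges: [-2.76, 2.76], [-0.86, 1.69], [-1.03, 1.26], [-2.2, 2.34], [-1.47, 1.5], [-3.14, 3.14]. Speed limits (rad/s): [2.57, 2.57, 3.14, 3.14, 3.14, 3.14].

### API

Orientations are given as a unit quaternion [x, y, z, w].
In Python, from bench import env gives the robot as it stands. The module is installed in compiled form; this text tells all that it offers. Calls block until the motion is done:
- env.move_pose(position, orientation): joint-space move of the TCP to a pose.
- env.move_straight(position, rotation=None, velocity=0.15, threshold=None): straight line of the TCP; rotation=None keeps the orientation; velocity is the mean speed in m/s. With threshold (N) it stops when the force on the tool has changed by that much, and returns True; else False.
- env.goto_joints(angles): joint-space move.
- env.gripper_open() and env.gripper_close(): open the fingers fully, or close them until they stop; the grip force is fixed at half the most.
- env.wait(seconds).
- env.solve_ik(position, orientation): joint angles nearest the present ones, or None.
- env.sense(): the state.
- env.grab_frame(name): name is "scene" or "side" or "wrist"; returns the picture (420x560x3 uint8, red, green, blue); there is no depth.
- env.camera_info(name): a dict with "vertical_fov" (degrees; the focal length in pixels is half the picture's height over the tangent of half this angle, whatever the lens; pixels are square), "cx", "cy" (the principal point, pixels), "R" (3x3) and "t" (3): a world point X has camera coordinates R X + t. Camera axes: x right, y down, z forward; pixel columns grow to the right and rows downward; lengths in m; the calibration is good to about 2 mm. A picture is of the moment at which its call begins: read the wrist's pose just before it. camera_info takes no time and is no camera call; for the wrist camera it gives the pose at the moment of the call.
A pose or a line that the arm cannot do raises env.Unreachable and nothing moves.
- env.job_done(): hands the job in; it is judged then, once.
Trained networks look in the newest picture that a camera, given by its name, has taken for a name from the list of things; names that differ only in an ending like _2 or _b are one class to them, and where a whole thing is asked for, a point or a joint stands for the part that bears it (a point fixed in the world has none). Each returns a list of dicts, best first, with "score" (0 to 1); they miss things now and then, are a little off and sometimes report something else, mostly with a low value. They report only what shows in the picture. A call takes as long as a camera call.
- env.cut_out(name, camera): "pixels" (420x560 bool, what is visible of it) and "box" ([centre column, centre row, width, height] in pixels, round what is visible of it).
The state is a dict: "time_s": time; "joint_positions": joint angles; "joint_vel": joint speeds; "joint_torque": joint torques, N m; "ee_pos": TCP position; "orientation": TCP orientation; "wrist_force": force on the tool from outside, world axes, zero at the start; "ft_torque": the same for the moment, N m; "opening": finger opening in m; "finger_force": force on a finger pad.
Only numpy, scipy, OpenCV 4.12 (cv2) and the standard library are available. Lean on these libraries where they do the work, as an engineer would, in place of code of your own. Each camera call takes 0.05 s, during which the arm holds its last target. There are 200 camera calls.

## Working session

There is one attempt and no reset: what is moved stays moved. The work goes in short steps, each a Python script; the robot and the scene stay as the last script left them, time stands still between calls to the robot, and variables do not carry over. Pictures are saved under pics/ and viewed, at most 10 in all, crops included, and the job is handed in when it is done.

```bash
mkdir -p pics; cat > h.py <<'E'
import numpy as np, cv2
from bench import env
from scipy.spatial.transform import Rotation as Rn
def cam(n):
    c=env.camera_info(n); f=210/np.tan(np.radians(c["vertical_fov"])/2)
    return f,c["cx"],c["cy"],np.array(c["R"]),np.array(c["t"])
def ray(n,uv,z):
    f,cx,cy,R,t=cam(n); uv=np.atleast_2d(uv).astype(float)
    d=np.c_[(uv[:,0]-cx)/f,(uv[:,1]-cy)/f,np.ones(len(uv))]@R; o=-R.T@t
    return o+d*((z-o[2])/d[:,2])[:,None]
def proj(n,X):
    f,cx,cy,R,t=cam(n); p=np.atleast_2d(X)@R.T+t
    return np.c_[f*p[:,0]/p[:,2]+cx,f*p[:,1]/p[:,2]+cy]
def save(n,name):
    im=env.grab_frame(n); cv2.imwrite(f"pics/{name}.png",im[:,:,::-1]); return im
E
python3 - <<'E'
from h import *
ims=[save(n,"a_"+n) for n in("scene","side")]
cv2.imwrite("pics/a.png",np.vstack([ims[0],ims[1]])[:,:,::-1][:, :] if 0 else cv2.resize(np.hstack(ims)[:,:,::-1],(800,300)))
for n in("scene","side"):
    f,cx,cy,R,t=cam(n); print(n,f,cx,cy,-R.T@t,R[2])
    for o in("griddle","slice","turner","turner_tip","turner_grip","mug","honey_jar","salt_shaker"):
        for d in env.cut_out(o,n)[:1]:
            print(o,round(d["score"],2),np.round(d["box"]))
E
```

```text
scene 494.25595116006775 268.27858544479 209.4647786126145 [ 0.01037836 -0.43618235  0.9480817 ] [ 0.49296344  0.31486659 -0.81107711]
griddle 0.7 [218. 213. 149. 119.]
slice 0.56 [218. 204.  54.  40.]
turner 0.71 [296. 264.  64.  82.]
turner_tip 0.92 [296. 266.  66.  78.]
turner_grip 0.58 [295. 267.  65.  76.]
mug 0.6 [334. 173.  14.  47.]
salt_shaker 0.82 [241. 136.  14.  32.]
side 397.1398708054899 284.5758821846872 203.54996607079786 [-0.07120597 -0.04464505  0.6182824 ] [ 0.75307385 -0.03042467 -0.65723216]
griddle 0.64 [247. 241. 143. 108.]
slice 0.65 [245. 228.  52.  44.]
turner 0.9 [360. 243.  35.  78.]
turner_tip 0.66 [361. 242.  36.  83.]
turner_grip 0.59 [361. 241.  38.  83.]
mug 0.91 [329. 159.  38.  55.]
honey_jar 0.59 [280. 165.  25.  41.]
salt_shaker 0.61 [215. 170.  21.  35.]
```

View pics/a_scene.png

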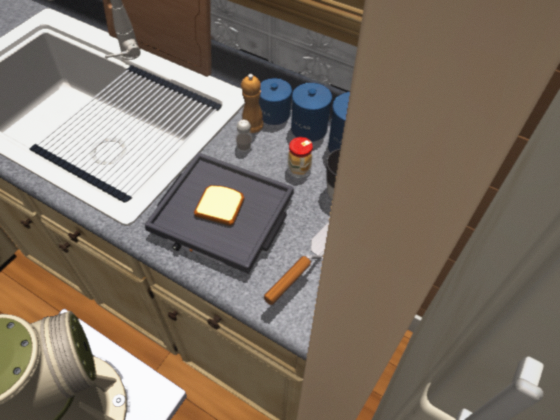

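View pics/a_side.png

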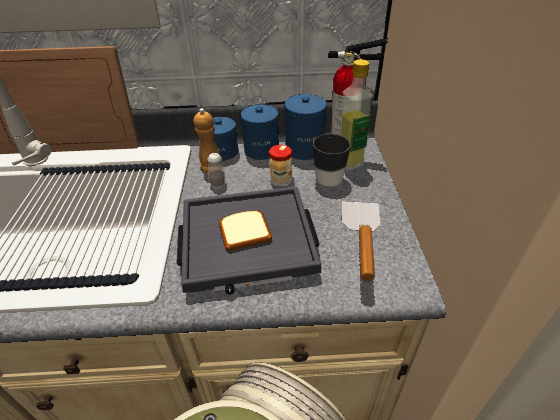

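The pictures show the griddle in the middle of the counter (side view rim about (183,196)-(319,285)), with the slice near (245,229). The turner is on the right, blade at (361,215) and handle end at (367,277). Next I measure poses from the masks.

```bash
cat >> h.py <<'E'
def Tz(x,y,yaw): 
    T=np.eye(4);T[:3,:3]=Rn.from_euler('z',yaw).as_matrix();T[:2,3]=x,y;return T
def box(x0,x1,y0,y1,z): return np.array([[a,b,z] for a,b in((x0,y0),(x1,y0),(x1,y1),(x0,y1))])
def hullmask(n,groups,p):
    """projected silhouette of convex groups of points in planar pose p"""
    m=np.zeros((420,560),np.uint8);T=Tz(*p)
    for g in groups:
        q=proj(n,g@T[:3,:3].T+T[:3,3]); h=cv2.convexHull(q.astype(np.float32)); cv2.fillConvexPoly(m,np.round(h*16).astype(np.int32),1,shift=4)
    return m
def fit(groups,masks,p0,s=(.02,.02,.15)):
    from scipy.optimize import minimize
    def c(p):
        v=0
        for n,m in masks: 
            h=hullmask(n,groups,p); v+=1-(h&m).sum()/max((h|m).sum(),1)
        return v
    best=None
    for k in range(2):
        b=p0 if best is None else best.x
        S=np.vstack([b]+[np.array(b)+np.eye(3)[i]*s[i] for i in range(3)])
        r=minimize(c,b,method="Nelder-Mead",options=dict(initial_simplex=S,xatol=2e-4,fatol=1e-4)); best=r if best is None or r.fun<best.fun else best
    return best.x,best.fun/len(masks)
GR=[np.vstack([box(-.1195,.1195,-.1295,.1295,0.01),box(-.1195,.1195,-.1295,.1295,.046)])]
SL=[np.vstack([box(-.0435,.0435,-.0435,.0435,.034),box(-.0475,.0475,-.0475,.0475,.038),box(-.0475,.0475,-.0475,.0475,.046),box(-.0435,.0435,-.0435,.0435,.05)])]
TU=[np.vstack([box(0,.095,-.0425,.0425,0),box(0,.095,-.0425,.0425,.002)]),np.vstack([box(-.175,-.05,-.012,.012,.05),box(-.175,-.05,-.005,.005,.067),box(-.175,-.05,-.005,.005,.043)]),np.vstack([box(-.05,-.048,-.006,.006,.055),box(0.01,.015,-.006,.006,.002)])]
E
python3 - <<'E'
from h import *
for n in("scene","side"): env.grab_frame(n)
M={}
for n in("scene","side"):
    for o in("griddle","slice","turner"):
        M[o,n]=env.cut_out(o,n)[0]["pixels"].astype(np.uint8)
for n in("scene","side"): M["griddle",n]|=M["slice",n]
for o,g in(("griddle",GR),("slice",SL),("turner",TU)):
    for c in(("scene",),("side",),("scene","side")):
        if o=="turner" and "scene" in c: continue
        b=np.argwhere(M[o,c[-1]]).mean(0)[::-1]; p0=ray(c[-1],b,.03)[0]
        p,e=fit(g,[(n,M[o,n]) for n in c],[p0[0],p0[1],0.])
        print(o,c,np.round(p,4),round(e,3))
E
```

```text
griddle ('scene',) [0.5142 0.0112 0.1195] 0.057
griddle ('side',) [0.5143 0.0138 0.1191] 0.057
griddle ('scene', 'side') [0.5148 0.0134 0.1109] 0.058
slice ('scene',) [0.5175 0.0195 0.251 ] 0.083
slice ('side',) [0.5172 0.0163 0.2558] 0.079
slice ('scene', 'side') [0.5184 0.0177 0.2228] 0.085
turner ('side',) [ 0.5374 -0.2356 -0.1658] 0.081
```

```bash
cat >> h.py <<'E'
G=Tz(.5145,.013,.117)
def tool_of(T,s=1,a=np.pi/4):
    """TCP pose gripping turner at pose T (4x4), gripper leaning to turner's left by a"""
    z=np.array([0,-np.sin(a),-np.cos(a)]); x=np.array([s,0,0.]); y=np.cross(z,x)
    R=T[:3,:3]@np.c_[x,y,z]; g=T[:3,:3]@np.array([-.075,0,.055])+T[:3,3]
    return g+R[:,2]*.019, Rn.from_matrix(R).as_quat()
def tur(x,y,z,roll=0,pitch=0,yaw=0,frame=None):
    """turner origin in griddle frame; roll>0: top faces right; pitch>0: tip up"""
    T=np.eye(4);T[:3,:3]=(Rn.from_euler('z',yaw)*Rn.from_euler('x',roll)*Rn.from_euler('y',-pitch)).as_matrix();T[:3,3]=x,y,z
    return (G if frame is None else frame)@T
def pivot(x,py,off,phi,pz=.034):
    """turner rolled by phi about line y=py,z=pz; blade centre off to the left of line"""
    return tur(x,py+off*np.cos(phi),pz+off*np.sin(phi),phi)
E
python3 - <<'E'
from h import *
W=Tz(.5374,-.2356,-.166)
for s in(1,-1):
  for a in(0,.4,.785):
    r=[]
    for T in [W, W@tur(0,0,.1,frame=np.eye(4)),tur(-.12,.0,.06),tur(.0,.0,.036),tur(-.01,.06,.06)]+[pivot(-.01,.015,.05,np.radians(d)) for d in(30,60,80,90,100,110,120)]:
        q=env.solve_ik(*tool_of(T,s,a)); r.append(q is not None)
        if T is W or r[-1] and len(r)in(5,9,11): print(np.round(q,2) if q is not None else None)
    print(s,round(a,2),np.array(r)*1)
E
```

```text
[-0.61  0.34 -0.42  0.8   0.    2.7 ]
[-0.04  0.13 -0.55  0.9   0.    2.98]
[-0.74  1.17  0.03  2.    0.72  1.57]
[-0.73  1.47  0.18  2.3   0.67  1.28]
1 0 [1 1 1 1 1 1 1 1 1 1 1 0]
[-0.4   0.32 -0.53  0.62 -0.39  2.89]
[ 0.21  0.19 -0.53  0.89 -0.4  -3.04]
[-0.71  0.86 -0.12  1.64  0.67  1.92]
[-0.75  1.18  0.06  1.95  0.7   1.61]
1 0.4 [1 1 1 1 1 1 1 1 1 1 1 1]
[-0.22  0.42 -0.57  0.53 -0.78  3.07]
[ 0.41  0.38 -0.45  1.02 -0.74 -2.74]
[-0.63  0.56 -0.29  1.31  0.55  2.22]
[-0.72  0.87 -0.11  1.6   0.65  1.93]
1 0.79 [1 1 1 1 1 1 1 1 1 1 1 1]
[-0.61  0.34 -0.42  0.8   0.   -0.44]
[-0.04  0.13 -0.55  0.9   0.   -0.16]
[-0.74  1.17  0.03  2.    0.72 -1.57]
[-0.73  1.47  0.18  2.3   0.67 -1.86]
-1 0 [1 1 1 1 1 1 1 1 1 1 1 0]
[-0.4   0.32 -0.53  0.62 -0.39 -0.25]
[ 0.21  0.19 -0.53  0.89 -0.4   0.11]
[-0.71  0.86 -0.12  1.64  0.67 -1.23]
[-0.75  1.18  0.06  1.95  0.7  -1.53]
-1 0.4 [1 1 1 1 1 1 1 1 1 1 1 1]
[-0.22  0.42 -0.57  0.53 -0.78 -0.07]
[ 0.41  0.38 -0.45  1.02 -0.74  0.4 ]
[-0.63  0.56 -0.29  1.31  0.55 -0.92]
[-0.72  0.87 -0.11  1.6   0.65 -1.21]
-1 0.79 [1 1 1 1 1 1 1 1 1 1 1 1]
```

```bash
python3 - <<'E'
from h import *
W=Tz(.5374,-.2356,-.166)
p,q=tool_of(W,-1)
zt=Rn.from_quat(q).as_matrix()[:,2]
env.move_pose(p-zt*.16+[0,0,.02],q)
c=env.camera_info("wrist"); print(np.round(-np.array(c["R"]).T@c["t"],3),np.round(c["R"],2)[2])
im=save("wrist","b")
ims={"wrist":env.cut_out("turner","wrist")}
env.grab_frame("side"); ims["side"]=env.cut_out("turner","side")
ms=[]
for n,d in ims.items():
    print(n,[(round(x["score"],2),np.round(x["box"])) for x in d[:2]])
    if d:
        m=d[0]["pixels"].astype(np.uint8); ms.append((n,m)); print(fit(TU,[(n,m)],[.5374,-.2356,-.166],(.01,.01,.05)))
print(proj("wrist",[(W@[-.075,0,.055,1])[:3]]), env.sense()["ee_pos"],env.sense()["time_s"])
E
```

```text
[ 0.428 -0.012  0.275] [ 0.16 -0.72 -0.68]
wrist [(0.9, array([326., 210.,  78., 291.]))]
(array([ 0.53721038, -0.23355917, -0.16525346]), np.float64(0.0886667889235283))
side [(0.93, array([360., 243.,  42.,  78.])), (0.43, array([248., 239., 144., 111.]))]
(array([ 0.53850614, -0.2359517 , -0.16644566]), np.float64(0.09869848156182215))
[[295.01705617 192.77940645]] [ 0.4801176  -0.12441958  0.17480035] 3.8833
```

View pics/b.png

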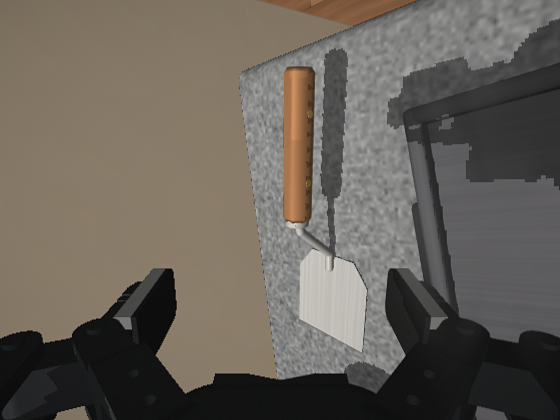

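Handle at (298,145) and blade at (333,300) in the wrist view; this agrees with the fit. Next I grip it.

```bash
python3 - <<'E'
from h import *
W=Tz(.5374,-.2347,-.166)
p,q=tool_of(W,-1)
print(env.move_straight(p,q,velocity=.12,threshold=8), env.sense()["ee_pos"]-p)
env.gripper_close(); s=env.sense(); print(s["opening"],s["finger_force"],s["wrist_force"])
p2,q2=tool_of(W@tur(0,0,.10,frame=np.eye(4)),-1)
env.move_straight(p2,q2,velocity=.1)
env.wait(.3); s=env.sense(); print(s["opening"],s["wrist_force"],s["ft_torque"],s["time_s"])
save("side","c"); 
d=env.cut_out("turner","side")[0]; m=d["pixels"].astype(np.uint8); g=[x+[0,0,.1] for x in TU]; print(fit(g,[("side",m)],[.5374,-.2347,-.166],(.01,.01,.05)))
E
```

```text
False [0.00042412 0.00013243 0.00039409]
0.02268692266109136 59.72853457555175 [-0.12588792  0.14572018  1.87894989]
0.022948745182858936 [ 0.91774034  1.31179567 -0.98228414] [0.86700012 0.01966987 0.04334695] 7.525
(array([ 0.53810153, -0.23653971, -0.17060397]), np.float64(0.514052120592744))
```

View pics/c.png

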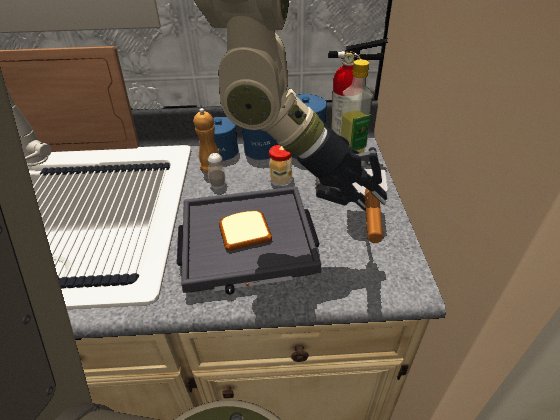

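The turner is held, with its handle at (374,218). First I push the slice to the far rim with the blade tilted and its tip 7 mm above the plate.

```bash
cat >> h.py <<'E'
def tipat(xt,y,zt,pitch=0,roll=0,yaw=0):
    T=tur(0,y,0,roll,pitch,yaw,frame=np.eye(4)); T[:3,3]=np.array([xt,y,zt])-T[:3,:3]@[.095,0,0]; return G@T
def go(T,v=.1,th=None): 
    p,q=tool_of(T,-1); return env.move_straight(p,q,velocity=v,threshold=th)
def tfit3(n="side"):
    pass
E
python3 - <<'E'
from h import *
y=.004; P=np.radians(-20)
go(tipat(-.07,-.2,.15),.2)
go(tipat(-.075,y,.13,P),.2)
save("wrist","d0")
go(tipat(-.075,y,.043,P),.1)
env.wait(.2)
im=np.hstack([save("side","d1")[150:330,150:350],save("scene","d2")[120:300,140:340]]); cv2.imwrite("pics/d.png",cv2.resize(im,None,fx=2,fy=2,interpolation=2)[:,:,::-1])
print(proj("side",tipat(-.075,y,.043,P)[:3,:]@[.095,0,0,1]),env.sense()["wrist_force"],env.sense()["time_s"])
E
```

```text
[[247.43645483 256.35695789]] [ 0.02266815  0.06634428 -2.19710335] 11.175
```

View pics/d.png

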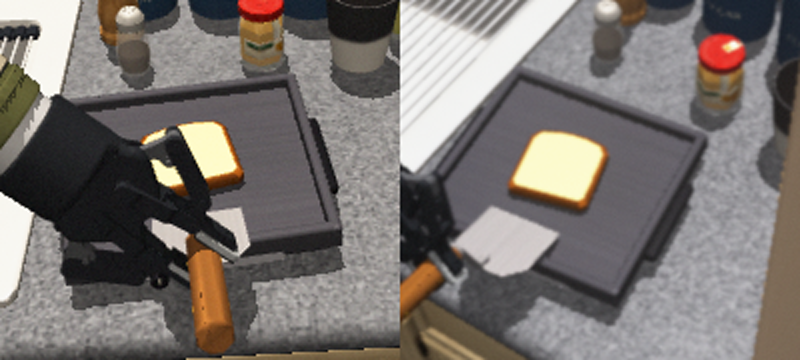

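The blade sits inside the front rim, short of the slice. Its front corners in the scene view are at about (185,223.5) and (218.5,237.5).

```bash
python3 - <<'E'
from h import *
y=.004; P=np.radians(-20)
T=tipat(-.075,y,.043,P)
print(proj("scene",[(T@[.095,s*.0425,0,1])[:3] for s in(1,-1)]))
for dz in(-.01,.01): print(dz,proj("scene",[(T@[.095,s*.0425,0,1])[:3]+[0,0,dz] for s in(1,-1)]))
x0=-.075
for xt in (-.05,-.03,-.015,-.005,.003,.009):
    r=go(tipat(xt,y,.043,P),.05,6); print(xt,r,np.round(env.sense()["wrist_force"],2))
    if r: break
print(env.sense()["time_s"])
save("scene","e")
d=env.cut_out("slice","scene"); print(d[0]["score"],fit(SL,[("scene",d[0]["pixels"].astype(np.uint8))],[.57,.02,.12],(.02,.02,.1)))
G_=np.linalg.inv(G); 
p=fit(SL,[("scene",d[0]["pixels"].astype(np.uint8))],[.57,.02,.12])[0]; print(G_@[p[0],p[1],0,1],p[2]-.117)
E
```

```text
[[186.49675237 222.59880068]
 [220.1810556  236.2807039 ]]
-0.01 [[187.12802113 225.11964922]
 [220.57266567 238.74956431]]
0.01 [[185.85607443 220.04037843]
 [219.78348981 233.7742964 ]]
-0.05 False [-0.54 -0.72 -1.93]
-0.03 False [ 0.4  -0.76 -1.69]
-0.015 False [-1.29  0.1  -1.78]
-0.005 False [-0.59  0.06 -2.91]
0.003 False [ 0.16 -0.51 -1.49]
0.009 False [-0.08  0.28 -1.65]
13.75
0.71 (array([0.57044344, 0.01931713, 0.07815549]), np.float64(0.08857336037863417))
[ 5.79326086e-02 -6.11229106e-04  0.00000000e+00  1.00000000e+00] -0.02092141552896247
```

View pics/e.png

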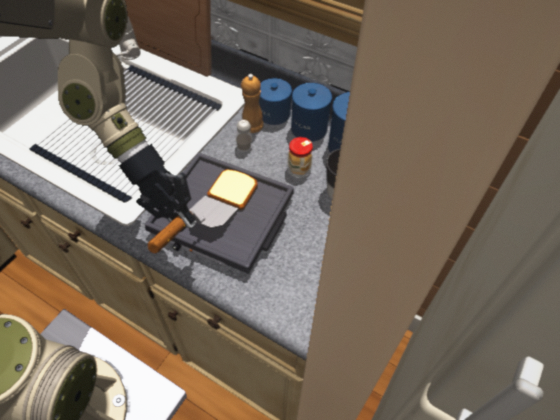

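The slice (233,188) is now square and near the far rim. Next I back off, lay the blade flat and slide under.

```bash
python3 - <<'E'
from h import *
y=.0; P=np.radians(-2)
go(tipat(-.002,y,.05,np.radians(-12)),.08)
go(tipat(.0,y,.044,P),.08)
r=go(tipat(.0,y,.030,P),.02,2.5)
s=env.sense(); Ti=np.linalg.inv(G)
p,q=tool_of(tipat(.0,y,.0,P),-1); z=s["ee_pos"][2]-p[2]; print(r,"tip z",z,s["wrist_force"])
z-=.0005
for xt in (.015,.03,.045,.06,.075,.086):
    r=go(tipat(xt,y,z,P),.05,15); s=env.sense(); print(xt,r,np.round(s["wrist_force"],2),np.round(s["ee_pos"]-tool_of(tipat(xt,y,z,P),-1)[0],4))
    if r: break
print(s["time_s"])
im=np.hstack([save("side","f1")[150:330,150:350],save("scene","f2")[120:300,140:340]]); cv2.imwrite("pics/f.png",cv2.resize(im,None,fx=2,fy=2,interpolation=2)[:,:,::-1])
E
```

```text
True tip z 0.032736033272354526 [ 1.472643   -1.12254398  1.70107472]
0.015 False [-3.53 -0.97  2.4 ] [ 0.0003 -0.0001 -0.    ]
0.03 False [1.67 0.26 0.69] [0.0012 0.0004 0.0001]
0.045 False [ 0.79 -0.1   1.23] [0.0008 0.0002 0.    ]
0.06 False [0.49 0.22 0.91] [ 0.0004  0.0001 -0.    ]
0.075 False [-1.92 -1.22  2.4 ] [ 0.      0.     -0.0001]
0.086 False [-2.08 -0.06  1.93] [ 0.0003  0.0001 -0.    ]
18.125
```

View pics/f.png

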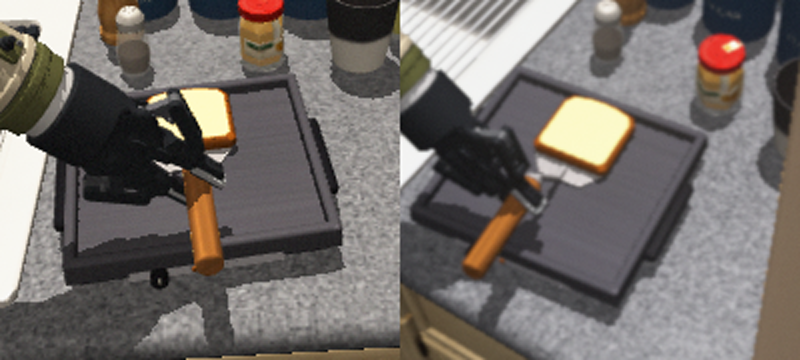

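The blade is under the slice. Next I lift, carry left and back, and set down.

```bash
python3 - <<'E'
from h import *
P=np.radians(5)
go(tipat(.086,0,.060,P),.05)
go(tipat(.080,0,.075,P),.05)
env.wait(.2)
save("scene","g1"); d=env.cut_out("slice","scene")[0]; m=d["pixels"].astype(np.uint8)
print(d["score"],fit([x+[0,0,.035] for x in SL],[("scene",m)],[.57,.02,.1]))
go(tipat(.068,.060,.075,P),.06)
r=go(tipat(.068,.060,.034,np.radians(0)),.04,2.5); s=env.sense(); print(r,s["ee_pos"][2]-tool_of(tipat(.068,.06,0,0),-1)[0][2],s["time_s"])
env.wait(.2)
im=np.hstack([save("side","g2")[150:330,150:350],save("scene","g3")[120:300,140:340]]); cv2.imwrite("pics/g.png",cv2.resize(im,None,fx=2,fy=2,interpolation=2)[:,:,::-1])
d=env.cut_out("slice","scene")[0]; m=d["pixels"].astype(np.uint8)
p,e=fit([x+[0,0,.002] for x in SL],[("scene",m)],[.55,.07,.1]); print(d["score"],e,np.linalg.inv(G)@[*p[:2],0,1],p[2]-.117)
E
```

```text
0.81 (array([0.56839269, 0.02462754, 0.11930499]), np.float64(0.07592472420506169))
True 0.03397252255026813 21.125
0.82 0.126643598615917 [0.04030033 0.06111428 0.         1.        ] -0.026675981132410223
```

View pics/g.png

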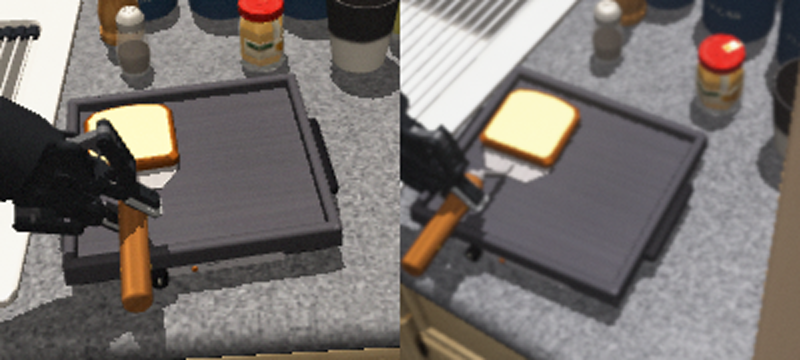

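The slice sits at griddle (.040,.061) on the blade. Next I roll about its right bottom edge, with a check part-way.

```bash
python3 - <<'E'
from h import *
x=.068-.095
for d in range(8,41,8):
    r=go(pivot(x,.016,.044,np.radians(d),.0345),.05,12); s=env.sense(); print(d,r,np.round(s["wrist_force"],1))
    if r: break
print(s["time_s"])
im=np.hstack([save("side","i2")[150:330,150:350],save("scene","i3")[120:300,140:340]]); cv2.imwrite("pics/i.png",cv2.resize(im,None,fx=2,fy=2,interpolation=2)[:,:,::-1])
E
```

```text
8 False [ 1.2 -0.  -1.6]
16 True [ 1.8 -0.2 -1.8]
21.9833
```

View pics/i.png

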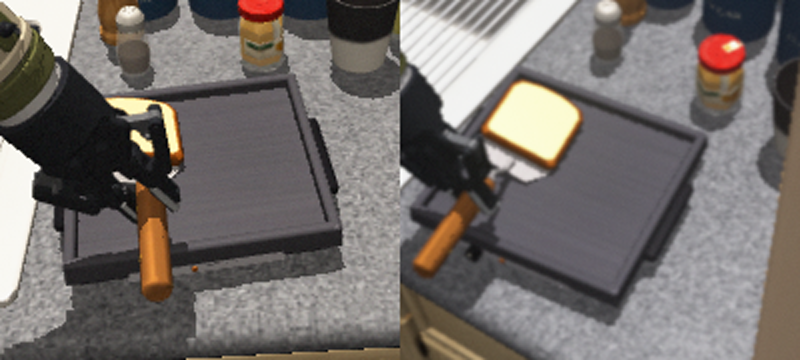

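The blade and slice tilt together with no slip; the stop came from inertia, as the settled force is small. I continue, checking with mask fits.

```bash
cat >> h.py <<'E'
def slicefit(x0=.04,py0=.0155,phi0=.7):
    """pose of slice leaning at roll phi on right bottom edge at y=py (griddle frame)"""
    from scipy.optimize import minimize
    V=SL[0]-[0,-.0475,.034]
    ms=[]
    for n in("scene",):
        env.grab_frame(n)
        D=env.cut_out("slice",n)
        if D: ms.append((n,D[0]["pixels"].astype(np.uint8)))
    def c(p):
        v=0
        for n,m in ms:
            X=Rn.from_euler('x',p[2]).apply(V)+[p[0],p[1],.034]
            X=X@G[:3,:3].T+G[:3,3]; h=np.zeros((420,560),np.uint8)
            cv2.fillConvexPoly(h,np.round(cv2.convexHull(proj(n,X).astype(np.float32))*16).astype(np.int32),1,shift=4)
            v+=1-(h&m).sum()/max((h|m).sum(),1)
        return v
    b=np.array([x0,py0,phi0]); S=np.vstack([b]+[b+np.eye(3)[i]*[.01,.01,.2][i] for i in range(3)])
    r=minimize(c,b,method="Nelder-Mead",options=dict(initial_simplex=S,xatol=2e-4,fatol=1e-4)); return np.round(r.x,3),round(r.fun,3),np.round(ms[0][1].sum())
E
python3 - <<'E'
from h import *
x=.068-.095
for d in (20,28,36,44):
    go(pivot(x,.016,.044,np.radians(d),.0345),.05); s=env.sense(); print(d,np.round(s["wrist_force"],1),slicefit(phi0=np.radians(d)))
print(s["time_s"])
save("side","j2");save("scene","j3")
E
```

```text
20 [ 0.9 -1.3 -0.3] (array([0.046, 0.015, 0.196]), np.float64(0.097), np.uint64(1403))
28 [ 1.  -0.  -1.6] (array([0.04 , 0.014, 0.522]), np.float64(0.085), np.uint64(1468))
36 [-0.3  0.6 -1.5] (array([0.037, 0.011, 0.734]), np.float64(0.085), np.uint64(1478))
44 [ 0.5 -0.  -1.1] (array([0.039, 0.015, 0.963]), np.float64(0.226), np.uint64(1183))
23.5083
```

```bash
python3 - <<'E'
from h import *
x=.068-.095
for d in (52,60,68):
    go(pivot(x,.016,.044,np.radians(d),.0345),.05); s=env.sense(); print(d,np.round(s["wrist_force"],1),slicefit(phi0=np.radians(d)))
print(s["time_s"])
im=np.hstack([save("side","k2")[150:330,150:350],save("scene","k3")[120:300,140:340]]); cv2.imwrite("pics/k.png",cv2.resize(im,None,fx=2,fy=2,interpolation=2)[:,:,::-1])
E
```

```text
52 [-0.6 -0.3 -1.1] (array([0.036, 0.02 , 1.512]), np.float64(0.382), np.uint64(729))Traceback (most recent call last):
  File "<stdin>", line 4, in <module>
  File "h.py", line 78, in slicefit
    r=minimize(c,b,method="Nelder-Mead",options=dict(initial_simplex=S,xatol=2e-4,fatol=1e-4)); return np.round(r.x,3),round(r.fun,3),np.round(ms[0][1].sum())
                                                                                                                                               ~~^^^
IndexError: list index out of range
```

```bash
python3 - <<'E'
from h import *
im=np.hstack([save("side","k2")[150:330,150:350],save("scene","k3")[120:300,140:340]]); cv2.imwrite("pics/k.png",cv2.resize(im,None,fx=2,fy=2,interpolation=2)[:,:,::-1])
for n in("side","scene"):
    for d in env.cut_out("slice",n): print(n,d["score"],d["box"])
print(env.sense()["time_s"])
E
```

```text
side 0.57 [226.3, 201.5, 32.8, 45.0]
scene 0.42 [230.8, 183.2, 9.7, 16.7]
24.6917
```

View pics/k.png

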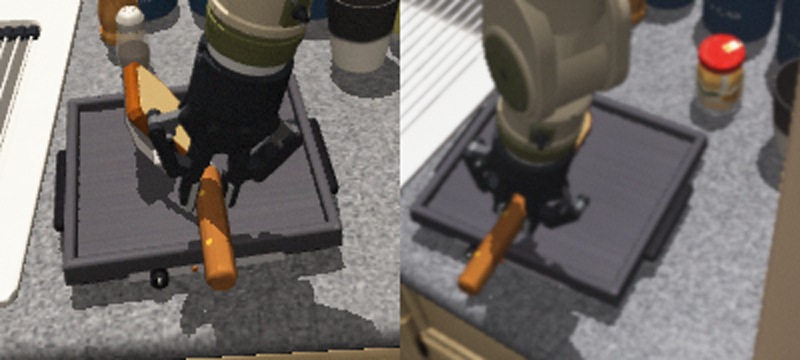

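The slice leans steeply on the blade, and the gripper stays in front of it at x about −0.10 in the griddle frame. I keep rolling until it topples.

```bash
python3 - <<'E'
from h import *
x=.068-.095
for d in (68,75,82,88,94,100):
    go(pivot(x,.016,.044,np.radians(d),.0345),.05); s=env.sense(); env.grab_frame("side"); b=env.cut_out("slice","side")
    print(d,np.round(s["wrist_force"],1),[(round(k["score"],2),np.round(k["box"])) for k in b[:1]])
    if d>80 and b and b[0]["box"][0]>255: break
print(s["time_s"])
save("side","l2");save("scene","l3")
E
```

```text
68 [-0.3  0.1 -1.5] [(0.79, array([228., 201.,  22.,  55.]))]
75 [ 0.4  0.8 -1.2] [(0.72, array([235., 201.,  23.,  50.]))]
82 [-0.1 -1.3 -1.1] [(0.62, array([243., 200.,  11.,  54.]))]
88 [ 0.5  0.5 -1.5] [(0.92, array([267., 212.,  45.,  37.]))]
26.0917
```

```bash
python3 - <<'E'
from h import *
x=.068-.095; d=np.radians(88)
env.wait(.5); env.grab_frame("side"); print([np.round(k["box"]) for k in env.cut_out("slice","side")[:1]])
T=pivot(x,.016,.044,d,.0345)
U=np.linalg.inv(G)@T; 
def at(dx,dy,dz,roll): return tur(U[0,3]+dx,U[1,3]+dy,U[2,3]+dz,roll)
go(at(0,.012,0,d),.05); go(at(-.02,.012,.10,d),.1)
go(at(-.06,.0,.14,np.radians(45)),.15); go(at(-.12,.0,.14,0),.15)
env.wait(.2)
for n in("side","scene"):
    save(n,"m_"+n)
    for k in env.cut_out("slice",n)[:1]:
        m=k["pixels"].astype(np.uint8); p,e=fit(SL,[(n,m)],[.53,-.035,.117]); print(n,k["score"],e,np.round(np.linalg.inv(G)@[*p[:2],0,1],4),p[2]-.117, cv2.mean(cv2.imread(f"pics/m_{n}.png"),m)[:3],cv2.mean(cv2.imread(f"pics/a_{n}.png"),env.cut_out("slice",n)[0]["pixels"].astype(np.uint8))[:3])
print(env.sense()["time_s"])
cv2.imwrite("pics/m.png",cv2.resize(cv2.imread("pics/m_scene.png")[120:300,140:340],None,fx=2,fy=2))
E
```

```text
[array([266., 212.,  43.,  37.])]
side 0.62 0.26961107448912325 [ 0.0428 -0.0577  0.      1.    ] -0.04482879732007036 (32.32761732851986, 114.28429602888087, 190.27617328519855) (105.70487364620939, 114.59657039711192, 122.64169675090253)
scene 0.72 0.0930383864671438 [ 0.0442 -0.0518  0.      1.    ] 0.03260548939479489 (39.48209169054441, 118.88681948424069, 197.21203438395415) (116.32306590257879, 123.30372492836676, 130.40687679083095)
30.85
```

The slice's visible face is now toast brown, and the fit puts it flat at griddle (.044,−.052), inside the rim. Next I lay the turner back down.

```bash
python3 - <<'E'
from h import *
W=Tz(.5374,-.2347,-.166)
def up(z): return W@tur(0,0,z,frame=np.eye(4))
go(up(.15),.2); go(up(.03),.12)
print(go(up(-.004),.03,3))
p,q=tool_of(up(0),-1); s=env.sense(); print(s["ee_pos"]-p)
env.gripper_open(); zt=Rn.from_quat(q).as_matrix()[:,2]
env.move_straight(np.array(s["ee_pos"])-zt*.15,velocity=.12)
env.move_straight(env.sense()["ee_pos"]+np.array([-.05,.15,.08]),velocity=.2)
env.wait(.5)
for n,o,g,p0 in(("side","turner",TU,[.537,-.235,-.166]),("side","slice",SL,[.55,-.03,.117]),("scene","slice",SL,[.55,-.03,.117])):
    env.grab_frame(n); k=env.cut_out(o,n)[0]; p,e=fit(g,[(n,k["pixels"].astype(np.uint8))],p0,(.01,.01,.05)); print(n,o,round(k["score"],2),np.round(p,3),round(e,3),np.round(np.linalg.inv(G)@[*p[:2],0,1],3)[:2])
for o in("mug","honey_jar","salt_shaker"): env.grab_frame("side"); print(o,[np.round(k["box"]) for k in env.cut_out(o,"side")[:1]])
print(env.sense()["time_s"])
E
```

```text
True
[-0.00048245 -0.00021109 -0.00014804]
side turner 0.89 [ 0.539 -0.236 -0.166] 0.116 [-0.004 -0.251]
side slice 0.58 [ 0.567 -0.035  0.087] 0.137 [ 0.046 -0.053]
scene slice 0.61 [ 0.564 -0.032  0.137] 0.125 [ 0.044 -0.05 ]
mug [array([332., 159.,  38.,  58.])]
honey_jar [array([279., 165.,  25.,  41.])]
salt_shaker [array([218., 169.,  22.,  36.])]
38.6833
```

All checks agree: the slice is flat and turned, the turner is back on the worktop, and the other objects are where they were. I'm handing it in.

```bash
python3 -c "
from h import *
print(env.job_done())"
```

```text
the job is handed in; nothing more can be done
None
```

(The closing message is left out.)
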